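# Locate a bracket on the drilling fixture

## Task

Load the blue bracket into the drilling fixture: pick it up by its web, set it on the brass dowel and feel for it gently until the bracket's hole drops over the dowel and the bracket lies flat on the fixture bed, with its long side swung up to touch the red stop post; then let go and back away. Never lean hard on the fixture or drop the bracket onto it, and leave everything else on the bench where it is.

Things in the scene. Friction and masses are not known exactly. Their poses are not given: they have to be found in the camera images.
- bracket: blue painted bracket, about 0.3 kg: flat plate 130 x 60 x 8 mm (x, y, z) with an upright web to hold it by. Origin: centre of the plate's underside; x along the plate towards the holed end, z up. The web is 55 mm long (x from -32 to +23 mm), 10 mm thick (y from -5 to +5 mm) and reaches from the plate's top (z = 8 mm) to z = 50 mm. The through hole, 16 mm in diameter, is centred at x = +43, y = 0
- hole (a point): centre of the bracket's hole, at the level of the plate's underside
- fixture: dark steel drilling fixture bolted to the bench, bed 190 x 150 x 20 mm (x, y, z), top face (bed) at z = 20 mm. Origin: centre of its underside, z up. Its dowel is near its +x end, its stop post on its +y side; the bracket belongs on it with the holed end towards the fixture's +x, so that bracket and fixture x axes point roughly the same way
- dowel_seat (a point): centre of the white disc (36 mm across) of the eccentric dowel, at bed level, 60 mm along +x from the fixture's middle line. The brass dowel itself does NOT stand on this point: its axis stands 7 mm from it, in a direction that differs every time and is not measured; it is locked and does not move. The dowel is 13 mm in diameter and 9 mm high above the bed; its top 2 mm taper to a flat tip 9 mm across
- stop_post (a point): centre of the red stop post's foot at bed level, 90 mm towards the fixture's -x and 48 mm towards its +y from dowel_seat; the post is 10 mm in diameter and 12 mm high. With the bracket on the dowel and parallel to the fixture, the bracket's +y side stands 6 to 20 mm short of the post; turning the bracket clockwise seen from above (by about 0.05 to 0.25 rad) about the dowel brings its +y side against the post
- collar: loose steel collar, 40 mm across, 16 mm high; leave alone
- gauge_block: loose steel block 50 x 25 x 20 mm; leave alone
- oil_bottle: yellow bottle with a red cap, 60 mm across, 150 mm high; leave alone
- screwdriver: screwdriver lying on the bench; leave alone
- wrench: wrench lying on the bench; leave alone
- screw_tray: grey divided tray 160 x 110 x 35 mm; leave alone
- spray_can: blue can, 60 mm across, 180 mm high; leave alone
Things that resemble listed ones, but are neither listed nor needed, are in the scene too. Leave any orange or pink look-alike of the fixture alone.

How it is judged:
At the end, for the whole second after the job is handed in: The bracket rests released on the fixture with the dowel through its hole: the hole's underside within 3 mm of the bed and within 11 mm of the disc's centre, the bracket level to 0.04 rad, and the bracket's +y long side against the stop post (gap under 2.5 mm) (z of hole in the frame of fixture between 0.017 and 0.023 m and horizontal distance between hole and dowel_seat below 0.011 m and angle between bracket's own z axis and vertical below 0.04 rad and y of stop_post in the frame of bracket between 0.032 and 0.0375 m and x of stop_post in the frame of bracket between -0.065 and 0 m and linear speed of bracket below 0.02 m/s); the robot touches nothing.
It fails at once if the bracket is pressed or dropped on the fixture, its dowel or stop post with more than 30 N (contact force between bracket and fixture above 30 N).
It fails at once if another thing on the bench is moved by more than 30 mm (distance of any of collar, gauge_block, oil_bottle, screwdriver, wrench, screw_tray, spray_can from where it was at the start of the episode above 0.03 m).
It also fails if it takes over 67 s, if anything falls off the work surface, if the arm or the gripper's body presses on something with over 40 N, if the wrist force passes 120 N, or if a joint passes its speed limit or range.

## Robot

A 6-joint arm with a two-finger parallel gripper is mounted at the origin on the work surface. World frame = base frame: x ahead of the robot, y to its left, z up, the work surface at z = 0. Lengths are in m, angles in rad, forces in N, time in s.
With the tool pointing down it reaches from about 0.25 to 0.725 m from the base axis. Payload 4 kg.
Tool frame: the origin (TCP) lies between the finger pads; the fingertips stand 25 mm ahead of it and the grasp point (between the pads) lies 6 mm ahead of it; z points along the fingers, y is the line along which they close (so a half turn about z gives the same grasp; the last joint's range is limited). The gripper opens to 85 mm and grips with 20 to 120 N. Pads are 22 mm wide; open, the fingers measure 114 mm over their backs; the gripper's body (76 mm by 85 mm) begins 54 mm behind the grasp point. The pads swing forward as they close: fully open they stand 13 mm farther back than shut.
Start: joints at [-1.131, 0.241, 0.005, 1.335, 0, 1.571], TCP at [0.213, -0.452, 0.256] pointing down, gripper open.
Joint ranges: [-2.72, 2.72], [-1.05, 1.87], [-1.09, 1.28], [-1.99, 2.15], [-1.42, 1.44], [-3.14, 3.14]. Speed limits (rad/s): [2.79, 2.79, 3.14, 3.14, 3.14, 3.14].

## Interface

Orientations are given as a unit quaternion [x, y, z, w].
In Python, from workcell import bot gives the robot as it stands. The module is installed in compiled form; this text tells all that it offers.
- The arm moves only by the shell command python3 -m pendant 'ROWS'. ROWS is JSON, one flat list of numbers, 7 for each row, row after row: the shift along the tool's x, y, z normalised to -1 to 1, where 1 is 0.5 m, then the turn, a rotation vector about the tool's x, y, z normalised to -1 to 1, where 1 is 180 degrees, then the opening, from 0 (shut) to 1 (fully open). In form: [tx, ty, tz, ax, ay, az, fingers, tx, ty, tz, ax, ay, az, fingers, ...]. A call has exactly 10 rows; each row is the pose to reach, as a shift and turn from the pose commanded when the call began, along the tool's axes at that moment, turning the shorter way round; what a row does not reach only later rows make up. A row lasts 1/12 s, in which the tool goes at most 41.7 mm and 7.16 degrees, less where a joint would pass 70% of its speed; a pose out of reach is approached as far as the arm can. A call with a number of a shift or a turn outside -1 to 1 is refused whole. A call with a gripper value outside its range is refused whole. The fingers move at their own pace and stop on an object; the grip force is fixed at half the most. Time passes only in rows, so rows that repeat a pose let the fingers close, or fill a call up. It gives the time, the measured TCP pose, the force, the opening and the grip force at its end, in the units of the state.
- bot.get_obs(): the state, without advancing time (a new reading comes with each control period).
- bot.camera(name): name is "scene" or "top"; returns a dict with "pixels" (420x560x3 uint8, red, green, blue), "mtx" (3x3 intrinsics, pixels), "cam_to_world" (4x4, takes a point from camera to world coordinates). Camera axes: x right, y up, looking along -z (the intrinsics and any distortion apply to the point x, -y, -z); pixel columns grow to the right and rows downward; lengths in m; the calibration is good to about 2 mm. A picture is of the moment at which its call begins. There is no depth.
- bot.job_done(): hands the job in; it is judged then, once.
The state is a dict: "clock": time; "joint_pos": joint angles; "joint_vel": joint speeds; "tau": joint torques, N m; "eef_pos": TCP position; "tool_rot": TCP orientation; "ft_force": force on the tool from outside, world axes, zero at the start; "ft_torque": the same for the moment, N m; "grip_width": finger opening in m; "grasp_force": force on a finger pad.
Only numpy, scipy, OpenCV 4.12 (cv2) and the standard library are available. Lean on these libraries where they do the work, as an engineer would, in place of code of your own. Each camera call takes 0.05 s, during which the arm holds its last target. There are 200 camera calls.

## Working session

There is one attempt and no reset: what is moved stays moved. The work goes in short steps, Python scripts to look and compute and a shell command to move; the robot and the scene stay as the last step left them, time stands still between calls to the robot, and variables do not carry over. Pictures are saved under pics/ and viewed, at most 10 in all, crops included, and the job is handed in when it is done.

```bash
mkdir -p pics; cat > h.py <<'E'
import numpy as np, cv2
from workcell import bot
def shot(n,f=None):
    c=bot.camera(n); im=cv2.cvtColor(c["pixels"],cv2.COLOR_RGB2BGR)
    if f: cv2.imwrite("pics/"+f,im)
    return c,im
def ray(c,uv,z):
    K=np.array(c["mtx"]);T=np.array(c["cam_to_world"])
    d=np.linalg.solve(K,[uv[0],uv[1],1]);d=T[:3,:3]@[d[0],-d[1],-d[2]]
    o=T[:3,3]; return o+d*(z-o[2])/d[2]
def proj(c,p):
    K=np.array(c["mtx"]);T=np.array(c["cam_to_world"])
    q=T[:3,:3].T@(np.array(p)-T[:3,3]); q=K@[q[0],-q[1],-q[2]]; return q[:2]/q[2]
E
python3 - <<'E'
from h import *
for n in ("top","scene"):
    c,im=shot(n,n+"0.png"); print(n,c.keys(),np.round(c["mtx"],1).tolist(),np.round(c["cam_to_world"],3).tolist())
o=bot.get_obs();print(o)
E
```

```text
top dict_keys(['pixels', 'mtx', 'cam_to_world']) [[403.6, 0.0, 277.1], [0.0, 403.6, 209.8], [0.0, 0.0, 1.0]] [[-0.021, 0.985, -0.169, 0.29], [-1.0, -0.024, -0.013, -0.005], [-0.017, 0.169, 0.985, 1.306], [0.0, 0.0, 0.0, 1.0]]
scene dict_keys(['pixels', 'mtx', 'cam_to_world']) [[423.0, 0.0, 281.6], [0.0, 423.0, 211.9], [0.0, 0.0, 1.0]] [[0.894, -0.31, 0.323, 0.865], [0.447, 0.635, -0.63, -0.64], [-0.01, 0.708, 0.707, 0.788], [0.0, 0.0, 0.0, 1.0]]
{'clock': 0.1, 'joint_pos': array([-1.13102078e+00,  2.41350250e-01,  3.86351846e-03,  1.33519089e+00,
        2.24656959e-05,  1.57081393e+00]), 'joint_vel': array([ 0.00018279, -0.00190362,  0.00424611,  0.00111102,  0.00108167,
        0.0014726 ]), 'tau': array([-5.32439990e-04, -3.73136401e+01,  2.53010738e+01,  1.09099812e-02,
       -4.71132364e-05,  2.67735807e-07]), 'eef_pos': array([ 0.21265549, -0.45195685,  0.25549737]), 'tool_rot': array([ 9.75923425e-01,  2.18111402e-01, -1.94220164e-04, -9.20448323e-04]), 'ft_force': array([-0.83420013, -0.35033437, -0.48333998]), 'ft_torque': array([-0.02651646, -0.04578199, -0.03484566]), 'grasp_force': 0.0, 'grip_width': 0.08584266619937864}
```

View pics/top0.png

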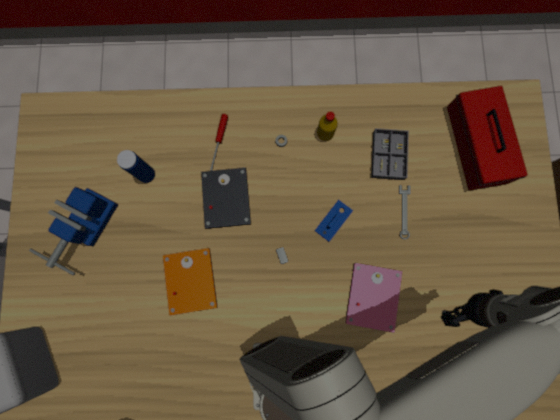

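View pics/scene0.png

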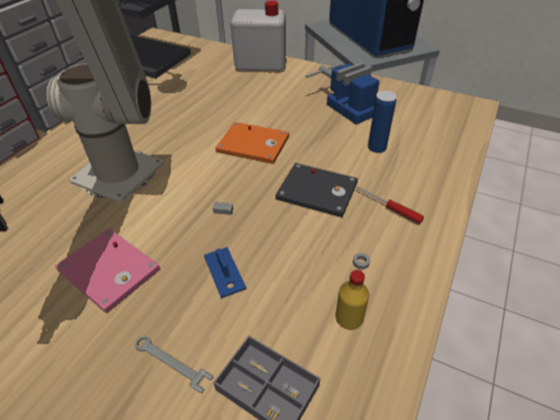

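The top view shows the fixture at (226,198), disc (224,180), red post (211,206), the bracket at (334,221) with its hole at (341,211). The scene view shows the disc at (339,191), post (313,172), bracket (225,272).

```bash
python3 - <<'E'
from h import *
cs={n:shot(n) for n in("top","scene")}
roi={"top":dict(fix=(195,160,258,235),br=(310,195,358,246)),"scene":dict(fix=(270,160,362,218),br=(198,242,250,300))}
def cen(m):
    ys,xs=np.nonzero(m);return np.array([xs.mean(),ys.mean()]),len(xs)
tiles=[]
for n,(c,im) in cs.items():
    hsv=cv2.cvtColor(im,cv2.COLOR_BGR2HSV)
    def sub(r):
        x0,y0,x1,y1=r;m=np.zeros(im.shape[:2],np.uint8);m[y0:y1,x0:x1]=1;return m
    F=sub(roi[n]["fix"]);B=sub(roi[n]["br"])
    H,S,V=cv2.split(hsv)
    dark=((V<90)&(F>0)).astype(np.uint8)
    cnts,_=cv2.findContours(dark,0,1);k=max(cnts,key=cv2.contourArea);hull=np.zeros_like(dark);cv2.fillPoly(hull,[cv2.convexHull(k)],1)
    hull_e=cv2.erode(hull,np.ones((3,3)))
    w=((V>115)&(hull_e>0)&~((S>140)&((H<8)|(H>172)))).astype(np.uint8)
    nn,l,st,ce=cv2.connectedComponentsWithStats(w)
    i=1+np.argmax(st[1:,4]);k=cv2.findContours((l==i).astype(np.uint8),0,1)[0][0]
    d=cv2.fitEllipse(cv2.convexHull(k));print(n,"disc",d,ray(c,d[0],.02))
    brass=((l==i)&(S>70));print(" brass",*[ (cen(brass),ray(c,cen(brass)[0],.028)) if brass.any() else None])
    red=((S>120)&((H<8)|(H>172))&(V>70)&(F>0)&(hull>0));p,a=cen(red);print(" post",p,a,ray(c,p,.026))
    r=cv2.minAreaRect(np.argwhere(hull)[:,::-1].astype(np.float32));bx=cv2.boxPoints(r);print(" fixrect",[np.round(ray(c,q,.02),4)[:2].tolist() for q in bx])
    bl=((H>95)&(H<130)&(S>120)&(B>0)).astype(np.uint8)
    k=max(cv2.findContours(bl,0,1)[0],key=cv2.contourArea);r=cv2.minAreaRect(k);bx=cv2.boxPoints(r)
    print(" br",r,[np.round(ray(c,q,.008),4)[:2].tolist() for q in bx],ray(c,r[0],.008))
    for key in("fix","br"):
        x0,y0,x1,y1=roi[n][key];t=im[y0-5:y1+5,x0-5:x1+5];s=min(400/t.shape[1],300/t.shape[0]);t=cv2.resize(t,None,fx=s,fy=s,interpolation=cv2.INTER_CUBIC)
        cv=np.zeros((300,400,3),np.uint8);cv[:t.shape[0],:t.shape[1]]=t;tiles.append(cv);print(" crop",key,x0-5,y0-5,s)
cv2.imwrite("pics/crops.png",np.vstack([np.hstack(tiles[:2]),np.hstack(tiles[2:])]))
E
```

```text
top disc ((223.6737518310547, 178.86265563964844), (8.282086372375488, 9.487342834472656), 98.676513671875) [0.61832291 0.18513378 0.02      ]
 brass ((array([222., 180.]), 7), array([0.6126062 , 0.18941827, 0.028     ]))
 post [210.09090909 206.63636364] 11 [0.52563769 0.2281259  0.026     ]
 fixrect [[0.6648, 0.2648], [0.6711, 0.1071], [0.4612, 0.0959], [0.4548, 0.2494]]
 br ((333.239990234375, 220.1800079345703), (17.399999618530273, 38.400001525878906), 36.869895935058594) [[0.443, -0.108], [0.5421, -0.1869], [0.5064, -0.2305], [0.4082, -0.1514]] [ 0.47458844 -0.16902476  0.008     ]
 crop fix 190 155 3.5294117647058822
 crop br 305 190 4.918032786885246
scene disc ((338.1246032714844, 190.72036743164062), (9.28692626953125, 12.844926834106445), 97.095703125) [0.61542261 0.18378214 0.02      ]
 brass ((array([336.66666667, 187.66666667]), 15), array([0.6100629 , 0.18494309, 0.028     ]))
 post [312.6875 170.6875] 16 [0.5224514 0.2247673 0.026    ]
 fixrect [[0.4772, 0.0756], [0.4247, 0.2421], [0.6446, 0.2573], [0.6741, 0.0968]]
 br ((224.5709991455078, 271.47039794921875), (45.4615478515625, 25.4615421295166), 67.38013458251953) [[0.4091, -0.1559], [0.4432, -0.1054], [0.5424, -0.1924], [0.5093, -0.2371]] [ 0.47802665 -0.17479896  0.008     ]
 crop fix 265 155 3.9215686274509802
 crop br 193 237 4.411764705882353
```

View pics/crops.png

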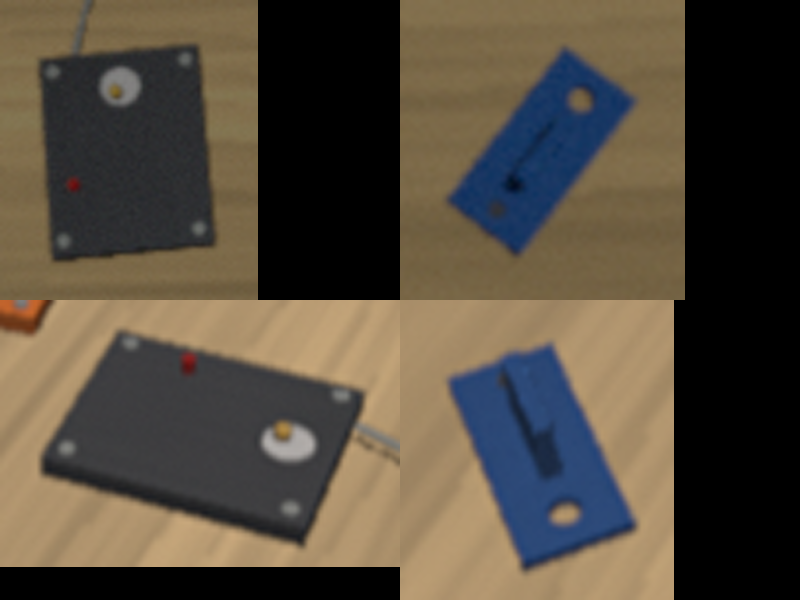

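The crops show the dowel offset in the disc toward the post/left side in both views, at about (222.3,180.3) in top and (337,188) in scene. The through hole is at (341,210) in top.

```bash
cat >> h.py <<'E'
from scipy.spatial.transform import Rotation as Ro
def go(p,yaw):
    o=bot.get_obs();R=Ro.from_quat(o["tool_rot"]);t=R.inv().apply(np.array(p)-o["eef_pos"])/.5
    y=np.radians(yaw);T=Ro.from_matrix(np.array([[np.cos(y),np.sin(y),0],[np.sin(y),-np.cos(y),0],[0,0,-1]]))
    print("go",np.round(t,4),np.round((R.inv()*T).as_rotvec()/np.pi,4))
def st():
    o=bot.get_obs();m=Ro.from_quat(o["tool_rot"]).as_matrix()
    print(round(float(o["clock"]),2),np.round(o["eef_pos"],4),"yaw",np.round(np.degrees(np.arctan2(m[1,0],m[0,0])),2),"tilt",np.round(m[:2,2],4),"F",np.round(o["ft_force"],1),"T",np.round(o["ft_torque"],2),"w",round(float(o["grip_width"]),4),round(float(o["grasp_force"]),1),"j",np.round(o["joint_pos"],2))
E
python3 - <<'E'
from h import *
for n,hc in(("top",(341.1,209.8)),("scene",(193+165/4.41-.5,237+213/4.41-.5))):
    c,im=shot(n);print(n,ray(c,hc,.008),ray(c,hc,.004))
for n,d in(("top",(222.3,180.3)),("scene",(336.9,187.7))):
    c,im=shot(n);print(n,"dowel tip",ray(c,d,.027))
go([.472,-.168,.16],141)
E
```

```text
top [ 0.50806993 -0.19606397  0.008     ] [ 0.50874178 -0.19665395  0.004     ]
scene [ 0.50836893 -0.20093096  0.008     ] [ 0.50653917 -0.19867925  0.004     ]
top dowel tip [0.61182728 0.18858741 0.027     ]
scene dowel tip [0.61034082 0.1861774  0.027     ]
go [ 0.7111 -0.2938  0.1924] [-1.000e-04 -1.000e-04 -6.433e-01]
```

```bash
python3 -m pendant '[0.71,-0.294,0.12,0,0,-0.64,1,0.71,-0.294,0.19,0,0,-0.64,1,0.71,-0.294,0.19,0,0,-0.64,1,0.71,-0.294,0.19,0,0,-0.64,1,0.71,-0.294,0.19,0,0,-0.64,1,0.71,-0.294,0.19,0,0,-0.64,1,0.71,-0.294,0.19,0,0,-0.64,1,0.71,-0.294,0.19,0,0,-0.64,1,0.71,-0.294,0.19,0,0,-0.64,1,0.71,-0.294,0.19,0,0,-0.64,1]'; python3 - <<'E'
from h import *
st();go([.472,-.168,.12],141)
E
```

```text
clock: 1.23
eef_pos: [0.4736, -0.1649, 0.1602]
tool_rot: [0.66, 0.751, 0.001, -0.0]
ft_force: [-0.3, -0.1, 0.1]
grip_width: 0.0855
grasp_force: 0.0
1.23 [ 0.4736 -0.1649  0.1602] yaw 97.39 tilt [0.0003 0.0014] F [-0.3 -0.1  0.1] T [-0.    0.01 -0.04] w 0.0855 0.0 j [-0.34  0.31 -0.16  1.1   0.    1.11]
go [-0.0059 -0.0039  0.0804] [ 0.0003 -0.0004 -0.2423]
```

```bash
python3 -m pendant '[-0.006,-0.004,0.08,0,0,-0.242,1,-0.006,-0.004,0.08,0,0,-0.242,1,-0.006,-0.004,0.08,0,0,-0.242,1,-0.006,-0.004,0.08,0,0,-0.242,1,-0.006,-0.004,0.08,0,0,-0.242,1,-0.006,-0.004,0.08,0,0,-0.242,1,-0.006,-0.004,0.08,0,0,-0.242,1,-0.006,-0.004,0.08,0,0,-0.242,1,-0.006,-0.004,0.08,0,0,-0.242,1,-0.006,-0.004,0.08,0,0,-0.242,1]'; python3 - <<'E'
from h import *
st();go([.472,-.168,.043],141)
for n in("top","scene"): shot(n,n+"1.png")
a=cv2.imread("pics/top1.png")[170:270,280:390];b=cv2.imread("pics/scene1.png")[190:320,150:290]
cv2.imwrite("pics/c1.png",np.hstack([cv2.resize(a,(400,364)),cv2.resize(b,(392,364))]))
E
```

```text
clock: 2.07
eef_pos: [0.4699, -0.1715, 0.1214]
tool_rot: [0.34, 0.941, 0.0, 0.0]
ft_force: [0.3, 0.3, 0.8]
grip_width: 0.0854
grasp_force: 0.0
2.07 [ 0.4699 -0.1715  0.1214] yaw 140.27 tilt [ 0.0001 -0.    ] F [0.3 0.3 0.8] T [-0.01 -0.01  0.04] w 0.0854 0.0 j [-0.35  0.34 -0.23  1.    0.    0.34]
go [0.0013 0.0081 0.1567] [ 0.     0.    -0.004]
```

View pics/c1.png

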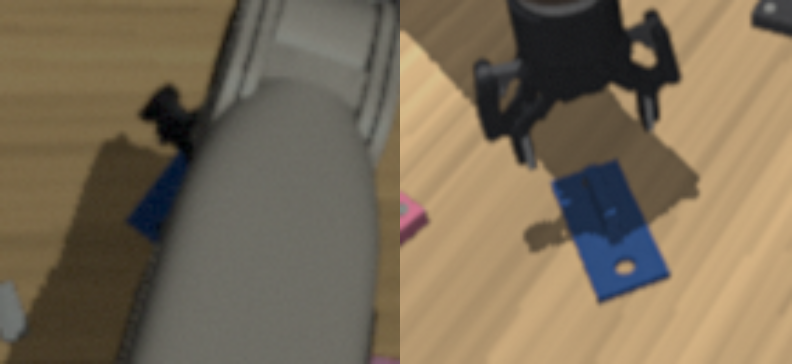

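The scene crop shows the open fingers straddling the web; descending.

```bash
python3 -m pendant '[0.001,0.008,0.06,0,0,-0.004,1,0.001,0.008,0.1,0,0,-0.004,1,0.001,0.008,0.13,0,0,-0.004,1,0.001,0.008,0.157,0,0,-0.004,1,0.001,0.008,0.157,0,0,-0.004,1,0.001,0.008,0.157,0,0,-0.004,1,0.001,0.008,0.157,0,0,-0.004,0.5,0.001,0.008,0.157,0,0,-0.004,0.3,0.001,0.008,0.157,0,0,-0.004,0.2,0.001,0.008,0.157,0,0,-0.004,0.15]'; python3 -c "
from h import *
st();go([.472,-.168,.043],141)"
```

```text
clock: 3.0
eef_pos: [0.4727, -0.1683, 0.0437]
tool_rot: [0.333, 0.943, 0.0, 0.001]
ft_force: [-0.6, 0.0, -1.1]
grip_width: 0.039
grasp_force: 0.0
3.0 [ 0.4727 -0.1683  0.0437] yaw 141.09 tilt [ 0.0017 -0.0006] F [-0.6  0.  -1.1] T [ 0.02 -0.03  0.01] w 0.039 0.0 j [-0.34  0.44 -0.31  0.81  0.    0.34]
go [ 0.0015 -0.0004  0.0014] [0.0002 0.0005 0.0005]
```

Close fully, then lift 100 mm.

```bash
python3 -m pendant '[0,0,0,0,0,0,0,0,0,0,0,0,0,0,0,0,0,0,0,0,0,0,0,0,0,0,0,0,0,0,0,0,0,0,0,0,0,0,0,0,0,0,0,0,0,0,0,0,0,0,0,0,0,0,0,0,0,0,0,0,0,0,0,0,0,0,0,0,0,0]'; python3 -c "
from h import *
st()"; python3 -m pendant '[0,0,-0.01,0,0,0,0,0,0,-0.03,0,0,0,0,0,0,-0.06,0,0,0,0,0,0,-0.1,0,0,0,0,0,0,-0.15,0,0,0,0,0,0,-0.2,0,0,0,0,0,0,-0.2,0,0,0,0,0,0,-0.2,0,0,0,0,0,0,-0.2,0,0,0,0,0,0,-0.2,0,0,0,0]';python3 -c "
from h import *
st()"
```

```text
clock: 3.83
eef_pos: [0.4724, -0.1683, 0.0433]
tool_rot: [0.333, 0.943, -0.0, 0.0]
ft_force: [-0.2, 0.3, 5.4]
grip_width: 0.0089
grasp_force: 59.4
3.83 [ 0.4724 -0.1683  0.0433] yaw 141.09 tilt [ 0.0008 -0.0004] F [-0.2  0.3  5.4] T [-0.05  0.14 -0.03] w 0.0089 59.4 j [-0.34  0.44 -0.32  0.81 -0.    0.34]
clock: 4.67
eef_pos: [0.4707, -0.1676, 0.1412]
tool_rot: [0.333, 0.943, 0.0, -0.002]
ft_force: [-1.1, 0.0, -3.0]
grip_width: 0.0095
grasp_force: 58.5
4.67 [ 0.4707 -0.1676  0.1412] yaw 141.1 tilt [-0.0033  0.0012] F [-1.1  0.  -3. ] T [ 0.04 -0.02  0.06] w 0.0095 58.5 j [-0.34  0.32 -0.19  1.06  0.    0.34]
```

```bash
python3 -c "
from h import *
go([.5645,.185,.13],183)"
```

```text
go [0.2967 0.6666 0.0227] [ 0.     -0.0012 -0.2328]
```

```bash
python3 -m pendant '[0.015,0.033,0,0,0,-0.012,0,0.06,0.13,0,0,0,-0.04,0,0.1,0.22,0,0,0,-0.08,0,0.13,0.3,0,0,0,-0.11,0,0.16,0.37,0,0,0,-0.14,0,0.2,0.45,0,0,0,-0.17,0,0.23,0.53,0,0,0,-0.2,0,0.27,0.6,0,0,0,-0.22,0,0.29,0.65,0.01,0,0,-0.23,0,0.297,0.667,0.023,0,0,-0.233,0]'; python3 -m pendant '[0,0,0,0,0,0,0,0,0,0,0,0,0,0,0,0,0,0,0,0,0,0,0,0,0,0,0,0,0,0,0,0,0,0,0,0,0,0,0,0,0,0,0,0,0,0,0,0,0,0,0,0,0,0,0,0,0,0,0,0,0,0,0,0,0,0,0,0,0,0]' >/dev/null; python3 - <<'E'
from h import *
st();go([.5645,.185,.095],183)
for n in("top","scene"): shot(n,n+"2.png")
a=cv2.imread("pics/top2.png")[150:250,180:290];b=cv2.imread("pics/scene2.png")[110:240,260:400]
cv2.imwrite("pics/c2.png",np.hstack([cv2.resize(a,(400,364),interpolation=2),cv2.resize(b,(392,364),interpolation=2)]))
E
```

```text
clock: 5.5
eef_pos: [0.5665, 0.1905, 0.13]
tool_rot: [-0.03, 1.0, 0.001, 0.0]
ft_force: [1.0, -0.0, -2.4]
grip_width: 0.0095
grasp_force: 59.2
6.33 [0.566  0.1845 0.1315] yaw -176.98 tilt [0.0003 0.0001] F [ 0.   0.4 -2.3] T [ 0.04  0.02 -0.02] w 0.009 59.2 j [ 0.32  0.5   0.06  1.13 -0.    0.26]
go [0.0029 0.0011 0.073 ] [0.     0.0001 0.0001]
```

View pics/c2.png

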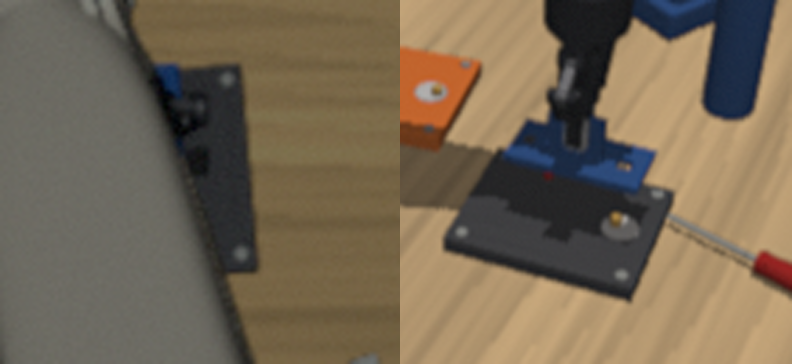

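The scene crop shows the held bracket, its hole at about (340,169), with the dowel tip still visible at (337,188). Lowering and measuring the hole in the scene view.

```bash
python3 -m pendant '[0.003,0.001,0.01,0,0,0,0,0.003,0.001,0.03,0,0,0,0,0.003,0.001,0.05,0,0,0,0,0.003,0.001,0.07,0,0,0,0,0.003,0.001,0.08,0,0,0,0,0.003,0.001,0.088,0,0,0,0,0.003,0.001,0.09,0,0,0,0,0.003,0.001,0.09,0,0,0,0,0.003,0.001,0.09,0,0,0,0,0.003,0.001,0.09,0,0,0,0]' >/dev/null; python3 - <<'E'
from h import *
st();o=bot.get_obs();z=o["eef_pos"][2]-.043
c,im=shot("scene","scene3.png")
H,S,V=cv2.split(cv2.cvtColor(im,cv2.COLOR_BGR2HSV))
g=proj(c,o["eef_pos"]+[.0465,.0024,z+.008-o["eef_pos"][2]]);print("pred hole px",g)
bl=((H>95)&(H<130)&(S>110)).astype(np.uint8)
x0,y0=(g-[14,10]).astype(int);sub=1-bl[y0:y0+20,x0:x0+28]
n,l,s,ce=cv2.connectedComponentsWithStats(sub,connectivity=4)
print(s.tolist(),(ce+[x0,y0]).tolist())
for i in range(1,n): print(s[i,4],ray(c,ce[i]+[x0,y0],z+.008)-o["eef_pos"])
cv2.imwrite("pics/c3.png",cv2.resize(im[150:220,280:370],(720,560),interpolation=2))
E
```

```text
7.27 [0.5649 0.1853 0.0869] yaw -176.96 tilt [0.0012 0.0004] F [-0.6  0.4 -2.8] T [ 0.01 -0.07 -0.07] w 0.0091 59.2 j [ 0.32  0.54 -0.    1.02 -0.    0.26]
pred hole px [338.25641102 180.45644196]
[[0, 0, 25, 20, 355], [0, 0, 3, 8, 18], [7, 0, 21, 20, 172], [13, 11, 2, 2, 3], [0, 18, 6, 2, 9], [7, 19, 3, 1, 3]] [[334.8, 180.79154929577464], [324.72222222222223, 172.94444444444446], [345.1046511627907, 176.8372093023256], [337.6666666666667, 181.66666666666666], [326.0, 188.66666666666666], [332.0, 189.0]]
18 [ 0.00233462  0.01550465 -0.035     ]
172 [ 0.05759608  0.0242801  -0.035     ]
3 [ 0.04687331 -0.002864   -0.035     ]
9 [ 0.02971289 -0.04207513 -0.035     ]
3 [ 0.04420532 -0.0364618  -0.035     ]
```

View pics/c3.png

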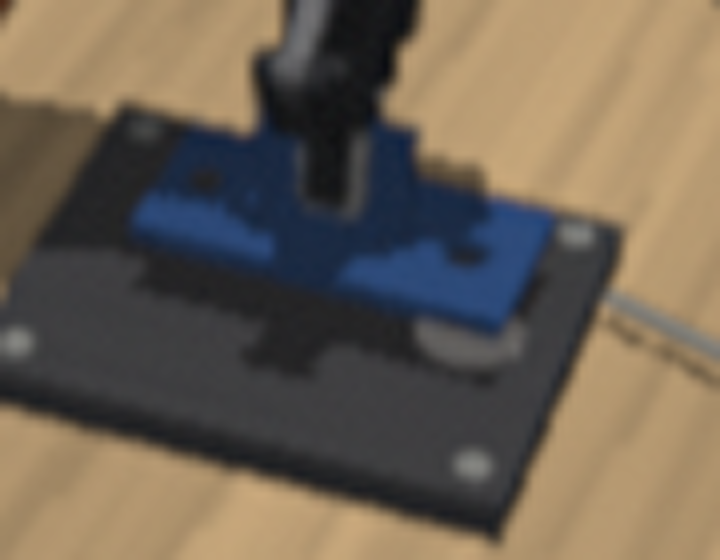

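The hole shows at about (338,181), where it was predicted, above the dowel. Descending gently.

```bash
python3 -m pendant '[0,0,0.004,0,0,0,0,0,0,0.01,0,0,0,0,0,0,0.016,0,0,0,0,0,0,0.02,0,0,0,0,0,0,0.022,0,0,0,0,0,0,0.024,0,0,0,0,0,0,0.025,0,0,0,0,0,0,0.026,0,0,0,0,0,0,0.026,0,0,0,0,0,0,0.026,0,0,0,0]' >/dev/null; python3 -c "
from h import *
st()"; python3 -m pendant '[0,0,0.0005,0,0,0,0,0,0,0.001,0,0,0,0,0,0,0.0015,0,0,0,0,0,0,0.002,0,0,0,0,0,0,0.0025,0,0,0,0,0,0,0.003,0,0,0,0,0,0,0.0035,0,0,0,0,0,0,0.004,0,0,0,0,0,0,0.0045,0,0,0,0,0,0,0.005,0,0,0,0]' >/dev/null; python3 -c "
from h import *
st()"
```

```text
8.15 [0.5644 0.1851 0.0733] yaw -176.96 tilt [0.0001 0.    ] F [-1.  -0.4 -2.9] T [ 0.02  0.04 -0.  ] w 0.0093 59.2 j [ 0.32  0.56 -0.02  1.    0.    0.26]
8.98 [0.5644 0.1851 0.0708] yaw -176.96 tilt [ 0. -0.] F [-0.3 -0.3 -2.6] T [-0.06  0.05 -0.06] w 0.0087 59.2 j [ 0.32  0.56 -0.02  0.99 -0.    0.26]
```

```bash
python3 -m pendant '[0,0,0.0005,0,0,0,0,0,0,0.001,0,0,0,0,0,0,0.0015,0,0,0,0,0,0,0.002,0,0,0,0,0,0,0.0025,0,0,0,0,0,0,0.003,0,0,0,0,0,0,0.0035,0,0,0,0,0,0,0.004,0,0,0,0,0,0,0.004,0,0,0,0,0,0,0.004,0,0,0,0]' >/dev/null; python3 -c "
from h import *
st()"
```

```text
9.82 [0.5644 0.1851 0.0688] yaw -176.96 tilt [ 0. -0.] F [-0.4 -0.3 -3.4] T [-0.02  0.03  0.03] w 0.0088 59.2 j [ 0.32  0.56 -0.02  0.99 -0.    0.26]
```

```bash
python3 -m pendant '[0,0,0.001,0,0,0,0,0,0,0.002,0,0,0,0,0,0,0.003,0,0,0,0,0,0,0.004,0,0,0,0,0,0,0.005,0,0,0,0,0,0,0.006,0,0,0,0,0,0,0.006,0,0,0,0,0,0,0.006,0,0,0,0,0,0,0.006,0,0,0,0,0,0,0.006,0,0,0,0]' >/dev/null; python3 -c "
from h import *
st()"; python3 -m pendant '[0,0,0.0003,0,0,0,0,0,0,0.0006,0,0,0,0,0,0,0.001,0,0,0,0,0,0,0.0014,0,0,0,0,0,0,0.0017,0,0,0,0,0,0,0.002,0,0,0,0,0,0,0.002,0,0,0,0,0,0,0.002,0,0,0,0,0,0,0.002,0,0,0,0,0,0,0.002,0,0,0,0]' >/dev/null; python3 -c "
from h import *
st()"
```

```text
10.65 [0.5644 0.1851 0.0658] yaw -176.96 tilt [0.0001 0.    ] F [ 0.4  1.3 -1.7] T [ 0.02 -0.03 -0.01] w 0.009 59.2 j [ 0.32  0.57 -0.02  0.98 -0.    0.26]
11.48 [0.5644 0.1851 0.0648] yaw -176.96 tilt [0.0001 0.    ] F [-0.4 -0.2 -2.9] T [-0.02 -0.01  0.05] w 0.0091 59.2 j [ 0.32  0.57 -0.03  0.98 -0.    0.26]
```

```bash
python3 -m pendant '[0,0,0.0004,0,0,0,0,0,0,0.0008,0,0,0,0,0,0,0.0012,0,0,0,0,0,0,0.0016,0,0,0,0,0,0,0.002,0,0,0,0,0,0,0.002,0,0,0,0,0,0,0.002,0,0,0,0,0,0,0.002,0,0,0,0,0,0,0.002,0,0,0,0,0,0,0.002,0,0,0,0]' >/dev/null; python3 -c "
from h import *
st()"
```

```text
12.32 [0.5644 0.1851 0.0638] yaw -176.96 tilt [0. 0.] F [-1.1  0.7 -3. ] T [-0.02 -0.02  0.06] w 0.0093 59.2 j [ 0.32  0.57 -0.03  0.98  0.    0.26]
```

```bash
python3 -m pendant '[0,0,0.0003,0,0,0,0,0,0,0.0006,0,0,0,0,0,0,0.0008,0,0,0,0,0,0,0.001,0,0,0,0,0,0,0.001,0,0,0,0,0,0,0.001,0,0,0,0,0,0,0.001,0,0,0,0,0,0,0.001,0,0,0,0,0,0,0.001,0,0,0,0,0,0,0.001,0,0,0,0]' >/dev/null; python3 -c "
from h import *
st()"
```

```text
13.15 [0.5644 0.1851 0.0633] yaw -176.96 tilt [-0. -0.] F [-0.4  1.4 -1.5] T [ 0.04  0.02 -0.03] w 0.0089 59.3 j [ 0.32  0.57 -0.03  0.97  0.    0.26]
```

```bash
python3 -c "
from h import *
for p in(1,0,-1,-2,-3,-4):
    a=np.radians(p);print(p,end=' ');go([.6108-.0465*np.cos(a),.1876-.0465*np.sin(a),.0633],180+p)"
```

```text
1 go [0.     0.0033 0.0001] [-0.     -0.      0.0113]
0 go [-0.0001  0.0049  0.0001] [-0.     -0.      0.0169]
-1 go [-0.0002  0.0065  0.0001] [-0.     -0.      0.0224]
-2 go [-0.0003  0.0082  0.0001] [-0.    -0.     0.028]
-3 go [-0.0005  0.0098  0.0001] [-0.     -0.      0.0335]
-4 go [-0.0006  0.0114  0.0001] [-0.     -0.      0.0391]
```

```bash
python3 -m pendant '[0,0.001,0,0,0,0.0035,0,0,0.002,0,0,0,0.007,0,0,0.003,0,0,0,0.01,0,0,0.004,0,0,0,0.0135,0,0,0.005,0,0,0,0.017,0,-0.0001,0.0055,0,0,0,0.019,0,-0.0002,0.006,0,0,0,0.0205,0,-0.0002,0.0065,0,0,0,0.0224,0,-0.0002,0.0065,0,0,0,0.0224,0,-0.0002,0.0065,0,0,0,0.0224,0]' >/dev/null; python3 -c "
from h import *
st()"
```

```text
13.98 [0.5643 0.1884 0.0633] yaw 179.01 tilt [0. 0.] F [-0.9 -0.1 -1.7] T [-0.  -0.1 -0. ] w 0.0094 59.3 j [ 0.32  0.57 -0.02  0.98  0.    0.34]
```

```bash
python3 -m pendant '[0,0.0004,0,0,0,0.0014,0,0,0.0008,0,0,0,0.0028,0,-0.0001,0.0012,0,0,0,0.004,0,-0.0001,0.0016,0,0,0,0.0055,0,-0.0001,0.0016,0,0,0,0.0055,0,-0.0001,0.0016,0,0,0,0.0055,0,-0.0001,0.0016,0,0,0,0.0055,0,-0.0001,0.0016,0,0,0,0.0055,0,-0.0001,0.0016,0,0,0,0.0055,0,-0.0001,0.0016,0,0,0,0.0055,0]' >/dev/null; python3 -c "
from h import *
st()
for n in('top','scene'): shot(n,n+'4.png')
a=cv2.imread('pics/top4.png')[150:250,180:290];b=cv2.imread('pics/scene4.png')[150:220,280:370]
cv2.imwrite('pics/c4.png',np.hstack([cv2.resize(a,(330,300),interpolation=2),cv2.resize(b,(468,300),interpolation=2)]))"
```

```text
14.82 [0.5644 0.1891 0.0633] yaw 178.01 tilt [-0.     -0.0002] F [-0.7 -1.2 -1.4] T [-0.2   0.02 -0.01] w 0.0091 59.4 j [ 0.32  0.57 -0.02  0.98 -0.    0.36]
```

View pics/c4.png

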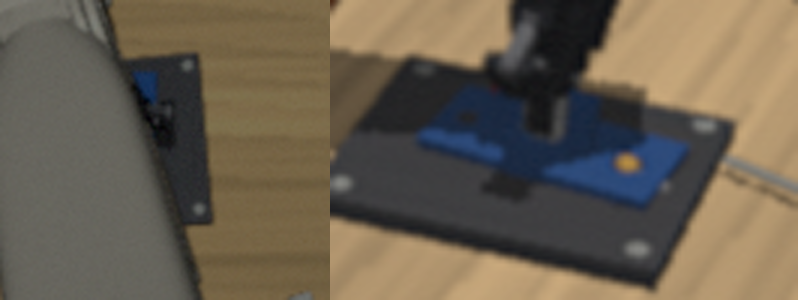

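The scene crop shows the brass dowel in the bracket's hole. A slight y force suggests the post is near; turning on in small steps.

```bash
python3 -m pendant '[0,0.0003,0,0,0,0.001,0,0,0.0006,0,0,0,0.002,0,0,0.0008,0,0,0,0.0028,0,0,0.0008,0,0,0,0.0028,0,0,0.0008,0,0,0,0.0028,0,0,0.0008,0,0,0,0.0028,0,0,0.0008,0,0,0,0.0028,0,0,0.0008,0,0,0,0.0028,0,0,0.0008,0,0,0,0.0028,0,0,0.0008,0,0,0,0.0028,0]' >/dev/null; python3 -c "
from h import *
st()"
```

```text
15.75 [0.5642 0.1891 0.0634] yaw 177.49 tilt [-0.0003 -0.0009] F [-2.4 -4.2  1.5] T [-1.04  0.26  0.26] w 0.0094 59.9 j [ 0.32  0.57 -0.02  0.98 -0.    0.37]
```

Contact with the post. Now lower until the bed is felt.

```bash
python3 -m pendant '[0,0,0.0002,0,0,0,0,0,0,0.0004,0,0,0,0,0,0,0.0006,0,0,0,0,0,0,0.0008,0,0,0,0,0,0,0.001,0,0,0,0,0,0,0.001,0,0,0,0,0,0,0.001,0,0,0,0,0,0,0.001,0,0,0,0,0,0,0.001,0,0,0,0,0,0,0.001,0,0,0,0]' >/dev/null; python3 -c "
from h import *
st()"
```

```text
16.58 [0.5642 0.1891 0.0633] yaw 177.5 tilt [-0.     -0.0008] F [-2.6 -5.5  4.7] T [-1.09  0.48  0.29] w 0.0095 60.4 j [ 0.32  0.57 -0.02  0.98 -0.    0.37]
```

Bed contact (about 7 N). Releasing gradually.

```bash
python3 -m pendant '[0,0,0,0,0,0,0.12,0,0,0,0,0,0,0.16,0,0,0,0,0,0,0.2,0,0,0,0,0,0,0.25,0,0,0,0,0,0,0.3,0,0,0,0,0,0,0.35,0,0,0,0,0,0,0.4,0,0,0,0,0,0,0.4,0,0,0,0,0,0,0.4,0,0,0,0,0,0,0.4]' ; python3 -c "
from h import *
st()"
```

```text
clock: 17.42
eef_pos: [0.5644, 0.1896, 0.0628]
tool_rot: [0.022, 1.0, 0.0, -0.0]
ft_force: [0.3, -0.5, -0.6]
grip_width: 0.034
grasp_force: 0.0
17.42 [0.5644 0.1896 0.0628] yaw 177.51 tilt [-0.      0.0001] F [ 0.3 -0.5 -0.6] T [-0.01 -0.02 -0.01] w 0.034 0.0 j [ 0.32  0.57 -0.02  0.98  0.    0.37]
```

```bash
python3 -m pendant '[0,0,-0.02,0,0,0,0.4,0,0,-0.06,0,0,0,0.4,0,0,-0.11,0,0,0,0.4,0,0,-0.17,0,0,0,0.4,0,0,-0.24,0,0,0,0.4,0,0,-0.3,0,0,0,0.4,0,-0.06,-0.3,0,0,0,0.4,0,-0.13,-0.3,0,0,0,0.4,0,-0.2,-0.3,0,0,0,0.4,0,-0.27,-0.3,0,0,0,0.4]' >/dev/null;  python3 -m pendant '[0,-0.08,0,0,0,0,0.4,0,-0.16,0,0,0,0,0.4,0,-0.24,0,0,0,0,0.4,0,-0.3,0,0,0,0,0.4,0,-0.35,0,0,0,0,0.4,0,-0.4,0,0,0,0,0.4,0,-0.4,0,0,0,0,0.4,0,-0.4,0,0,0,0,0.4,0,-0.4,0,0,0,0,0.4,0,-0.4,0,0,0,0,0.4]' >/dev/null; python3 - <<'E'
from h import *
st()
for n in('top','scene'): shot(n,n+'5.png')
a=cv2.imread('pics/top5.png')[150:250,180:270];b=cv2.imread('pics/scene5.png')[145:225,265:370]
cv2.imwrite('pics/c5.png',np.hstack([cv2.resize(a,(360,400),interpolation=2),cv2.resize(b,(436,332),interpolation=2)[:, :]if 0 else cv2.copyMakeBorder(cv2.resize(b,(436,332),interpolation=2),0,68,0,0,0)]))
E
```

```text
19.08 [ 0.5499 -0.1441  0.2132] yaw 177.59 tilt [0.0002 0.0003] F [-0.5  0.1  0.5] T [-0.05  0.01  0.03] w 0.0342 0.0 j [-0.26  0.4   0.11  1.28  0.   -0.21]
```

View pics/c5.png

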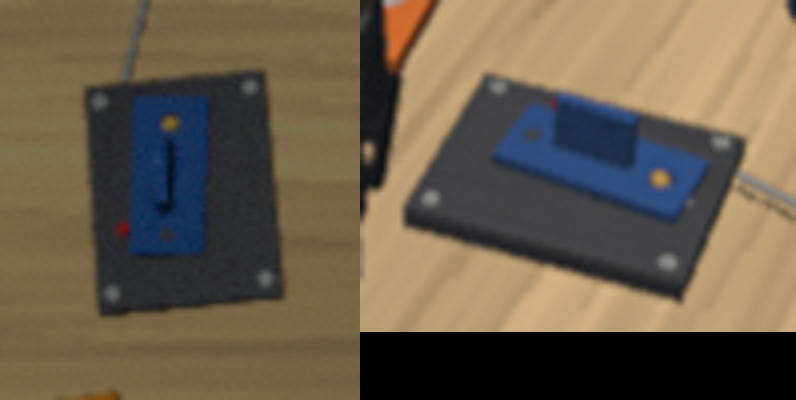

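Both views show the bracket flat with the dowel in its hole, top crop (170,123), and its +y side against the red post (124,229). The gripper is clear.

```bash
python3 -c "
from h import *
print(bot.job_done())"
```

```text
the job is handed in; nothing more can be done
None
```

The bracket lies flat on the fixture bed with the dowel through its hole and its long side against the red stop post; the gripper has let go and backed away, and the job was handed in at about 19 s with no verdict returned.

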